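Swap the parts in the paint dryer

ROBOT

A 7-joint arm with a two-finger parallel gripper is mounted at the origin on the work surface. World frame = base frame: x ahead of the robot, y to its left, z up, the work surface at z = 0. Lengths are in m, angles in rad, forces in N, time in s.
With the tool pointing down it reaches from about 0.35 to 0.775 m from the base axis. Payload 3.1 kg.
Tool frame: the origin (TCP) lies at the very end of the fingers, on their centre line; the grasp point (between the pads) lies behind it (ctrl.grasp_offset is the z of the grasp point in the tool frame, in m); z points along the fingers, y is the line along which they close (so a half turn about z gives the same grasp; the last joint's range is limited). The gripper opens to 85 mm and grips with 20 to 120 N. Pads are 22 mm wide; open, the fingers measure 114 mm over their backs; the gripper's body (76 mm by 85 mm) begins 54 mm behind the grasp point. The pads swing forward as they close: fully open they stand 13 mm farther back than shut.
Start: joints at [-1.334, 0.311, 0.014, 1.512, -0.004, 1.319, -0.027], TCP at [0.151, 0.529, 0.209] pointing down, gripper open.
Joint ranges: [-2.7, 2.7], [-0.3, 1.91], [-1.27, 1.3], [0.12, 2.57], [-1.44, 4.58], [0.2, 2.03], [-3.05, 3.05]. Speed limits (rad/s): [2.79, 2.79, 3.14, 3.14, 3.14, 3.14, 3.14].

INTERFACE

Orientations are given as a unit quaternion [x, y, z, w].
In Python, from rig import ctrl, planner, sensors, grab_frame, recognise gives the robot as it stands. Calls block until the motion is done:
- ctrl.movep(position, orientation): joint-space move of the TCP to a pose.
- ctrl.movel(position, rot=None, speed=0.15, f_stop=None): straight line of the TCP; rot=None keeps the orientation; speed is the mean speed in m/s. With f_stop (N) it stops when the force on the tool has changed by that much, and returns True; else False.
- ctrl.move_j(angles): joint-space move.
- ctrl.grip(opening, force=None): opening from 0.0 (shut) to 1.0 (fully open); force is the grip in N (None keeps the last); returns when the fingers have stopped.
- ctrl.sleep(seconds).
- planner.inverse_kinematics(position, orientation): joint angles nearest the present ones, or None.
- sensors.get_state(): the state.
- grab_frame(name): name is "side" or "top"; returns a dict with "image" (384x512x3 uint8, red, green, blue), "z_map" (384x512 float32, m along the optical axis (not along the pixel's ray), 0 where there is no reading), "fov_y" (degrees; the focal length in pixels is half the picture's height over the tangent of half this angle, whatever the lens; pixels are square), "cx", "cy" (the principal point, pixels), "dist" ([k1, k2, p1, p2, k3] as OpenCV has them; the pictures are not rectified), "rvec" (rotation vector, rad) and "tvec" (3), from world to camera coordinates, as OpenCV has them. Camera axes: x right, y down, z forward; pixel columns grow to the right and rows downward; lengths in m; the calibration is good to about 2 mm. A picture is of the moment at which its call begins.
A pose or a line that the arm cannot do raises ctrl.IKError and nothing moves.
- ctrl.hand_in(): hands the job in; it is judged then, once.
Trained networks look in the newest picture that a camera, given by its name, has taken for a name from the list of things; names that differ only in an ending like _2 or _b are one class to them, and where a whole thing is asked for, a point or a joint stands for the part that bears it (a point fixed in the world has none). Each returns a list of dicts, best first, with "p" (0 to 1); they miss things now and then, are a little off and sometimes report something else, mostly with a low value. They report only what shows in the picture. A call takes as long as a camera call.
- recognise(camera, thing): "rect" ([left, top, right, bottom] as shares, 0 to 1, of the picture: columns of its width, rows of its height, round what is visible of it).
The state is a dict: "t": time; "joint_pos": joint angles; "qvel": joint speeds; "joint_efforts": joint torques, N m; "tool_pos": TCP position; "ee_rot": TCP orientation; "contact_force": force on the tool from outside, world axes, zero at the start; "moment": the same for the moment, N m; "width": opening from 0.0 (shut) to 1.0 (fully open); "grip_force": force on a finger pad.
Only numpy, scipy, OpenCV 4.12 (cv2) and the standard library are available. Lean on these libraries where they do the work, as an engineer would, in place of code of your own. Each camera call takes 0.05 s, during which the arm holds its last target. There are 200 camera calls.

TASK

Slide the white tray off the dryer's steel deck, over the step, until it sits wholly on the plywood board; there take out the dry yellow discs and lay them flat and apart on the cork mat, and lay every grey rocket fin flat in the tray, none on top of another. Then slide the loaded tray back up over the step until it is fully home against the orange stop of the deck, and only then push the red switch lever all the way over, away from the robot, to turn the dryer on. Slide the tray rather than carry it (raising one end a centimetre or so to clear the step is fine), never let it tip, and leave the other things on the bench where they are.

Things in the scene. Friction and masses are not known exactly. Their poses are not given: they have to be found in the camera images.
- deck: Fixed dryer. Origin: centre of the deck's underside, on the bench. Flat steel deck 170 (x, from -80 to +90 mm) by 230 (y) mm, top 18 mm above the bench. At its +y end an orange stop lip 150 mm long (x), 8 mm thick, reaching 10 mm above the deck; its inner face is at y = +107 mm. Along its back, from x = +90 to +190 mm, a grey warm-air unit 70 mm high. The -y edge (y = -115 mm) faces the plywood board; it is a square, sharp edge
- board: Fixed plywood board 160 (x) by 240 (y) by 12 mm thick, parallel to the deck and on its -y side, with a gap of 5 to 20 mm between the two; its top is 6 mm lower than the deck's. Origin: centre of its underside
- mat: Fixed square cork mat 130 by 130 mm, 4 mm thick, beyond the stop on the deck's +y side, parallel to the deck. Origin: centre of its underside
- tray: Loose white plastic tray, 150 (x) by 200 (y) mm outside, about 0.35 kg, flat underside with square edges; walls 5 mm thick and 16 mm high, floor 5 mm thick. Origin: centre of its underside. It stands on the deck at the start with the discs in it and its axes nearly along the deck's; when it is home against the stop its centre is at y = +7 mm of the deck's frame
- handle_blue (a point): Centre of the blue round bar over the tray's -y end (the end nearer the board): bar 12 mm thick and 80 mm long along the tray's x, 40 mm above the tray's underside, 97 mm from its centre, on two posts 10 mm wide at x = +-35 mm. The tray can swivel about the bar in a grip
- handle_orange (a point): Centre of the same kind of bar, orange, over the tray's +y end (the end nearer the stop)
- lamp_switch_tip (a point): Tip of the red toggle lever (centre of its 26 mm red ball) on a grey block 70 (x) by 50 (y) by 25 mm high, fixed near the deck's front left; the pivot is 22 mm above the bench
- lamp_switch (a joint): Angle of the switch lever in rad: 0 = off, leaning towards the robot (-x of the deck's frame); 1.0 = on, leaning away (+x). The lever pivots about an axis along the deck's y, its tip 70 mm from the pivot; it stays where it is left
- fin0: Loose grey rocket fin with a red stripe, flat, 84 mm long (x) and 6 mm thick, about 22 g: a blade 60 by 30 mm (x from -42 to +18 mm) with a narrower tab 24 by 18 mm (x from +18 to +42 mm). Origin: middle of its length, width and thickness. Either face may be up. None if absent in this run
- fin1: Loose grey rocket fin with a red stripe, flat, 84 mm long (x) and 6 mm thick, about 22 g: a blade 60 by 30 mm (x from -42 to +18 mm) with a narrower tab 24 by 18 mm (x from +18 to +42 mm). Origin: middle of its length, width and thickness. Either face may be up. None if absent in this run
- fin2: Loose grey rocket fin with a red stripe, flat, 84 mm long (x) and 6 mm thick, about 22 g: a blade 60 by 30 mm (x from -42 to +18 mm) with a narrower tab 24 by 18 mm (x from +18 to +42 mm). Origin: middle of its length, width and thickness. Either face may be up. None if absent in this run
- fin3: Loose grey rocket fin with a red stripe, flat, 84 mm long (x) and 6 mm thick, about 22 g: a blade 60 by 30 mm (x from -42 to +18 mm) with a narrower tab 24 by 18 mm (x from +18 to +42 mm). Origin: middle of its length, width and thickness. Either face may be up. None if absent in this run
- disc0: Loose dry yellow disc with a black centre, 48 mm across and 6 mm thick, about 25 g, in the tray at the start. Origin: its centre, at mid thickness; z along its axis. Either face may be up. None if absent in this run
- disc1: Loose dry yellow disc with a black centre, 48 mm across and 6 mm thick, about 25 g, in the tray at the start. Origin: its centre, at mid thickness; z along its axis. Either face may be up. None if absent in this run
- bell_a: Bystander, to be left alone: silver engine bell with a red top, 38 mm wide and 42 mm tall. Origin: on its underside
- bell_b: Bystander, to be left alone: another engine bell. Origin: on its underside
- bell_c: Bystander, to be left alone: another engine bell. Origin: on its underside
- sanding_block: Bystander, to be left alone: blue sanding block 100 by 65 by 30 mm. Origin: on its underside
- paint_pot: Bystander, to be left alone: paint jar 44 mm wide, 50 mm tall, yellow cap. Origin: on its underside
- palette: Bystander, to be left alone: white ceramic dish with paint dabs, 120 mm wide, 14 mm high. Origin: on its underside
- cutters: Bystander, to be left alone: side cutters with orange handles, about 150 by 62 by 14 mm. Origin: on its underside

How it is judged:
On the way, in this order (a step that is already met when the one before it is completed fails the run):
1. the tray sits flat and wholly on the board (x of tray in the frame of board between -0.025 and 0.025 m and y of tray in the frame of board between -0.03 and 0.03 m and z of tray in the frame of board between 0.01 and 0.0135 m and angle between tray's own z axis and vertical below 0.02 rad), for 0.2 s.
2. every disc lies flat on the mat and every fin flat in the tray, none on another, and let go, while the tray stands on the board (all of step 1 and x of fin0 in the frame of tray between -0.068 and 0.068 m and y of fin0 in the frame of tray between -0.093 and 0.093 m and z of fin0 in the frame of tray between 0.005 and 0.0108 m and angle between the z axis of each of fin0, fin1, fin2, fin3 and the z axis of tray, either way round below 0.12 rad and contact force between each of fin0, fin1, fin2, fin3, disc0, disc1 and the fingers below 0.1 N and x of fin1 in the frame of tray between -0.068 and 0.068 m and y of fin1 in the frame of tray between -0.093 and 0.093 m and z of fin1 in the frame of tray between 0.005 and 0.0108 m and x of fin2 in the frame of tray between -0.068 and 0.068 m and y of fin2 in the frame of tray between -0.093 and 0.093 m and z of fin2 in the frame of tray between 0.005 and 0.0108 m and x of fin3 in the frame of tray between -0.068 and 0.068 m and y of fin3 in the frame of tray between -0.093 and 0.093 m and z of fin3 in the frame of tray between 0.005 and 0.0108 m and x of disc0 in the frame of mat between -0.048 and 0.048 m and y of disc0 in the frame of mat between -0.048 and 0.048 m and z of disc0 in the frame of mat between 0.005 and 0.0095 m and angle between the z axis of each of disc0, disc1 and the z axis of mat, either way round below 0.12 rad and x of disc1 in the frame of mat between -0.048 and 0.048 m and y of disc1 in the frame of mat between -0.048 and 0.048 m and z of disc1 in the frame of mat between 0.005 and 0.0095 m), for 0.3 s.
3. the tray is home on the deck against the stop with every fin flat in it, the discs still on the mat, the switch still off (x of tray in the frame of deck between -0.02 and 0.02 m and y of tray in the frame of deck between -0.001 and 0.012 m and z of tray in the frame of deck between 0.016 and 0.0195 m and angle between tray's own z axis and vertical below 0.02 rad and angle between the y axis of tray and the y axis of deck, either way round below 0.12 rad and x of fin0 in the frame of tray between -0.068 and 0.068 m and y of fin0 in the frame of tray between -0.093 and 0.093 m and z of fin0 in the frame of tray between 0.005 and 0.0108 m and angle between the z axis of each of fin0, fin1, fin2, fin3 and the z axis of tray, either way round below 0.12 rad and contact force between each of fin0, fin1, fin2, fin3, disc0, disc1 and the fingers below 0.1 N and x of fin1 in the frame of tray between -0.068 and 0.068 m and y of fin1 in the frame of tray between -0.093 and 0.093 m and z of fin1 in the frame of tray between 0.005 and 0.0108 m and x of fin2 in the frame of tray between -0.068 and 0.068 m and y of fin2 in the frame of tray between -0.093 and 0.093 m and z of fin2 in the frame of tray between 0.005 and 0.0108 m and x of fin3 in the frame of tray between -0.068 and 0.068 m and y of fin3 in the frame of tray between -0.093 and 0.093 m and z of fin3 in the frame of tray between 0.005 and 0.0108 m and x of disc0 in the frame of mat between -0.048 and 0.048 m and y of disc0 in the frame of mat between -0.048 and 0.048 m and z of disc0 in the frame of mat between 0.005 and 0.0095 m and angle between the z axis of each of disc0, disc1 and the z axis of mat, either way round below 0.12 rad and x of disc1 in the frame of mat between -0.048 and 0.048 m and y of disc1 in the frame of mat between -0.048 and 0.048 m and z of disc1 in the frame of mat between 0.005 and 0.0095 m and value of joint lamp_switch below 0.4 rad), for 0.2 s.
4. the switch lever is over to on (value of joint lamp_switch above 0.85 rad), for 0.2 s.
At the end, for the whole second after the job is handed in: Tray flat on the deck, within 8 mm of the stop, 20 mm of the deck's middle line, 0.12 rad of square; every fin flat on the tray's floor, none on another; every disc flat on the mat, its centre within 48 mm of the mat's middle in x and y; all released; lever past 0.85 rad (x of tray in the frame of deck between -0.02 and 0.02 m and y of tray in the frame of deck between -0.001 and 0.012 m and z of tray in the frame of deck between 0.016 and 0.0195 m and angle between tray's own z axis and vertical below 0.02 rad and angle between the y axis of tray and the y axis of deck, either way round below 0.12 rad and x of fin0 in the frame of tray between -0.068 and 0.068 m and y of fin0 in the frame of tray between -0.093 and 0.093 m and z of fin0 in the frame of tray between 0.005 and 0.0108 m and angle between the z axis of each of fin0, fin1, fin2, fin3 and the z axis of tray, either way round below 0.12 rad and contact force between each of fin0, fin1, fin2, fin3, disc0, disc1 and the fingers below 0.1 N and x of fin1 in the frame of tray between -0.068 and 0.068 m and y of fin1 in the frame of tray between -0.093 and 0.093 m and z of fin1 in the frame of tray between 0.005 and 0.0108 m and x of fin2 in the frame of tray between -0.068 and 0.068 m and y of fin2 in the frame of tray between -0.093 and 0.093 m and z of fin2 in the frame of tray between 0.005 and 0.0108 m and x of fin3 in the frame of tray between -0.068 and 0.068 m and y of fin3 in the frame of tray between -0.093 and 0.093 m and z of fin3 in the frame of tray between 0.005 and 0.0108 m and x of disc0 in the frame of mat between -0.048 and 0.048 m and y of disc0 in the frame of mat between -0.048 and 0.048 m and z of disc0 in the frame of mat between 0.005 and 0.0095 m and angle between the z axis of each of disc0, disc1 and the z axis of mat, either way round below 0.12 rad and x of disc1 in the frame of mat between -0.048 and 0.048 m and y of disc1 in the frame of mat between -0.048 and 0.048 m and z of disc1 in the frame of mat between 0.005 and 0.0095 m and linear speed of tray below 0.02 m/s and value of joint lamp_switch above 0.85 rad); the robot touches nothing.
It fails at once if the tray tips by more than 0.17 rad (angle between tray's own z axis and vertical above 0.17 rad).
It fails at once if the tray is carried instead of slid (its centre rises more than 17 mm above its rest on the deck, or more than 10 mm with the tray touching neither deck nor board) (height (world z) of tray above 0.035 m or (height (world z) of tray above 0.028 m and contact force between tray and deck below 0.01 N and contact force between tray and board below 0.01 N)).
It fails at once if a bystander (bell, block, pot, dish or cutters) is moved more than 30 mm (distance of any of bell_a, bell_b, bell_c, sanding_block, paint_pot, palette, cutters from where it was at the start of the episode above 0.03 m).
Of disc0, disc1 only 1 to 2 are there at a start; the rules pass over those that are not, and their reading is None.
Of fin0, fin1, fin2, fin3 only 3 to 4 are there at a start; the rules pass over those that are not, and their reading is None.
At some moment in a run one of fin0, fin1, fin2, fin3 may be knocked a few centimetres aside while the robot is not near it.
Once in a run the grip may slacken for a moment while it holds something.
It also fails if it takes over 210 s, if anything falls off the work surface, if the arm or the gripper's body presses on something with over 40 N, if the wrist force passes 120 N, or if a joint passes its speed limit or range.

## Working session

There is one attempt and no reset: what is moved stays moved. The work goes in short steps, each a Python script; the robot and the scene stay as the last script left them, time stands still between calls to the robot, and variables do not carry over. Pictures are saved under pics/ and viewed, at most 14 in all, crops included, and the job is handed in when it is done.

```bash
ls; mkdir -p pics; cat > h.py <<'E'
import numpy as np, cv2
from rig import ctrl, planner, sensors, grab_frame, recognise
from scipy.spatial.transform import Rotation as R
def cam(f):
    h=f["image"].shape[0]; fl=h/2/np.tan(np.radians(f["fov_y"])/2)
    K=np.array([[fl,0,f["cx"]],[0,fl,f["cy"]],[0,0,1]]); return K,np.array(f["dist"],float)
def cloud(f):
    K,d=cam(f); h,w=f["z_map"].shape
    uv=np.stack(np.meshgrid(np.arange(w),np.arange(h)),-1).reshape(-1,1,2).astype(np.float32)
    n=cv2.undistortPoints(uv,K,d).reshape(h,w,2); z=f["z_map"][...,None]
    P=np.concatenate([n*z,z],-1); Rm=cv2.Rodrigues(np.array(f["rvec"],float))[0]
    W=(P-np.array(f["tvec"]).reshape(3))@Rm; W[f["z_map"]<=0]=np.nan; return W
def save(f,name,crop=None,s=1.5):
    im=f["image"][...,::-1]
    if crop: im=im[crop[1]:crop[3],crop[0]:crop[2]]
    cv2.imwrite(f"pics/{name}.png",cv2.resize(im,None,fx=s,fy=s,interpolation=cv2.INTER_CUBIC))
E
python3 - <<'E'
from h import *
for c in("top","side"):
    f=grab_frame(c); save(f,c+"0",s=1.5); np.savez(f"{c}0.npz",**f)
    K,d=cam(f);Rm=cv2.Rodrigues(np.array(f["rvec"]))[0]; print(c,-Rm.T@np.array(f["tvec"]).reshape(3),Rm[2],d)
    W=cloud(f)
    for t in ["deck","board","mat","tray","handle_blue","handle_orange","lamp_switch_tip","fin0","disc0","bell_a","sanding_block","paint_pot","palette","cutters"]:
        for r in recognise(c,t):
            if r["p"]<.3: continue
            a=np.array(r["rect"])*[512,384,512,384]; u,v=int((a[0]+a[2])/2),int((a[1]+a[3])/2)
            print(t,round(r["p"],2),a.astype(int),W[v,u].round(3))
s=sensors.get_state();print(s,ctrl.grasp_offset)
E
```

```text
pics
top [0.33178643 0.0452849  1.56801451] [ 0.10674022  0.00355744 -0.99428058] [-0.13696675  0.          0.          0.          0.        ]
deck 0.9 [212 105 277 183] [0.673 0.14  0.016]
board 0.79 [280 135 344 179] [ 0.632 -0.108  0.012]
board 0.52 [212 136 273 180] [0.619 0.145 0.025]
mat 0.74 [170 155 209 191] [0.563 0.333 0.006]
tray 0.71 [214 136 273 179] [0.624 0.138 0.023]
handle_blue 0.91 [212 135 275 179] [0.624 0.138 0.023]
handle_blue 0.74 [372 204 393 214] [ 0.45  -0.366  0.005]
handle_blue 0.42 [357 232 379 271] [ 0.298 -0.316  0.002]
handle_blue 0.41 [313 231 326 240] [ 0.348 -0.138  0.033]
handle_orange 0.65 [215 137 272 177] [0.624 0.142 0.022]
lamp_switch_tip 0.58 [186 206 193 218] [0.416 0.311 0.096]
fin0 0.72 [371 208 395 214] [ 0.443 -0.37   0.002]
fin0 0.71 [370 165 395 178] [ 0.585 -0.366  0.006]
fin0 0.52 [234 201 255 211] [0.448 0.13  0.008]
fin0 0.51 [302 200 320 209] [ 0.459 -0.108 -0.001]
disc0 0.66 [235 202 256 211] [0.448 0.13  0.008]
bell_a 0.58 [218 236 226 246] [0.322 0.204 0.043]
bell_a 0.51 [273 198 281 206] [0.463 0.016 0.036]
bell_a 0.41 [317 2
[... 1605 characters left out ...]
oint_pos': array([-1.33371913,  0.31089707,  0.01396742,  1.51151189, -0.00437923,
        1.31918734, -0.02718849]), 'qvel': array([ 0.00126966,  0.00081266,  0.00107702,  0.00232425,  0.00176273,
       -0.00055914,  0.00041997]), 'joint_efforts': array([ 3.51305152e-05, -3.79810238e+01,  1.45786302e-01, -2.30856067e+01,
        1.22215247e-02,  2.12986299e-03,  3.28521637e-06]), 'tool_pos': array([0.15131417, 0.52879182, 0.20910056]), 'ee_rot': array([1.38876543e-01, 9.90309702e-01, 1.17213680e-05, 1.70800335e-05]), 'contact_force': array([0.41215866, 0.52750839, 0.38478135]), 'moment': array([-0.00675494,  0.01579142,  0.0095223 ]), 'grip_force': 0.0, 'width': 0.9960655542168716} -0.0187
```

```bash
python3 - <<'E'
import numpy as np
from h import *
for c,cr,s in(("top",(110,90,420,290),2.58),("side",(90,130,400,350),2.58)):
    f=dict(np.load(c+"0.npz")); f={k:(v.item() if v.ndim==0 else v) for k,v in f.items()}
    save(f,c+"c0",cr,s)
E
```

```text
(no output)
```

View pics/topc0.png

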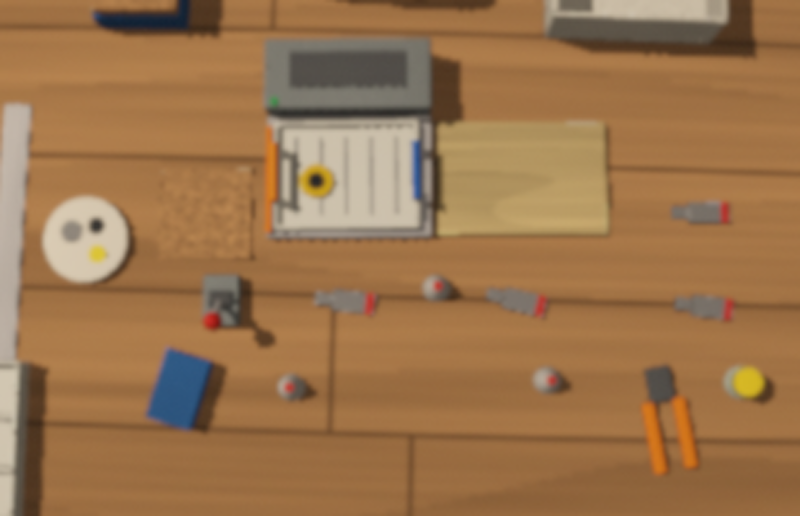

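View pics/sidec0.png

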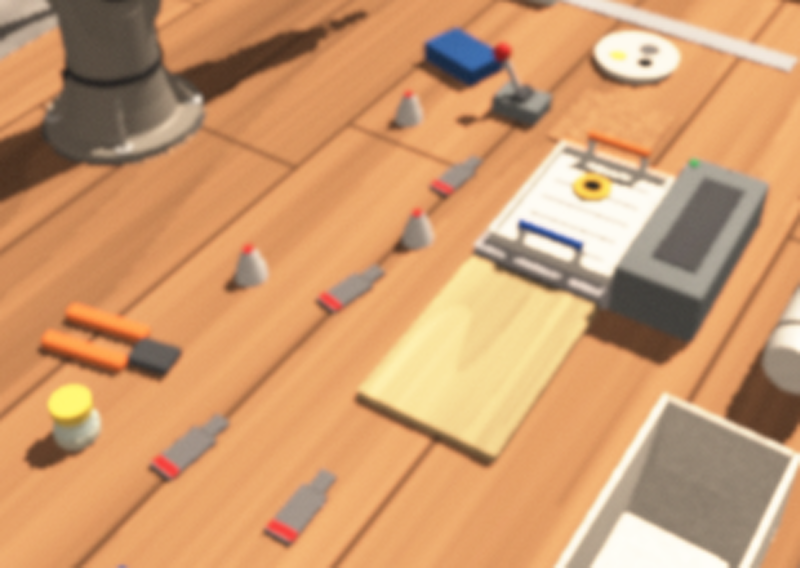

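```bash
cat >> h.py <<'E'
def ray(f,uv,z):
    "world points at height z under pixels uv (N,2)"
    K,d=cam(f); n=cv2.undistortPoints(np.asarray(uv,np.float32).reshape(-1,1,2),K,d).reshape(-1,2)
    Rm=cv2.Rodrigues(np.array(f["rvec"],float))[0]; c=-Rm.T@np.array(f["tvec"]).reshape(3)
    D=np.c_[n,np.ones(len(n))]@Rm; return c+D*((z-c[2])/D[:,2])[:,None]
def blobs(f,lo,hi,z,box,amin=6,wz=None):
    "HSV blobs: list of (area, centre, minAreaRect size, long-axis angle) in world at height z, inside box x0,x1,y0,y1"
    m=cv2.inRange(cv2.cvtColor(f["image"],cv2.COLOR_RGB2HSV),lo,hi)
    n,l,s,_=cv2.connectedComponentsWithStats(m); out=[]
    for i in range(1,n):
        if s[i,4]<amin: continue
        v,u=np.nonzero(l==i); P=ray(f,np.c_[u,v],z); c=P.mean(0)
        if not(box[0]<c[0]<box[1] and box[2]<c[1]<box[3]): continue
        q=P[:,:2]-c[:2]; w,V=np.linalg.eigh(q.T@q/len(q)); 
        a=np.arctan2(V[1,1],V[0,1]); out.append((s[i,4],c.round(4),np.sqrt(12*w[::-1]).round(3),round(float(a),3)))
    return out
def load(n):
    f=dict(np.load(n)); return {k:(v.item() if v.ndim==0 else v) for k,v in f.items()}
E
python3 - <<'E'
from h import *
B=(.3,.8,-.5,.5)
for c in("top","side"):
    f=load(c+"0.npz"); W=cloud(f)
    print(c,"blue",blobs(f,(105,130,60),(130,255,255),.058,B))
    print("orange.058",blobs(f,(5,190,150),(16,255,255),.058,B)); print("orange.028",blobs(f,(5,190,150),(16,255,255),.028,B))
    print("red fin",blobs(f,(172,120,80),(180,255,255),.006,B),blobs(f,(0,170,80),(4,255,255),.006,B))
    print("red ball",blobs(f,(172,120,80),(180,255,255),.085,B))
    print("yellow",blobs(f,(20,170,120),(33,255,255),.029,(.5,.75,0,.3)))
    print("gray",blobs(f,(0,0,60),(180,50,170),.006,(.35,.7,-.5,.25),30))
    print("board",blobs(f,(19,70,100),(30,150,255),.012,(.5,.8,-.3,.1),200))
f=load("top0.npz");hsv=cv2.cvtColor(f["image"],cv2.COLOR_RGB2HSV)
print(hsv[160,300],hsv[110+60,330],hsv[190,300],hsv[208,248],hsv[145,218],hsv[160,262])
E
```

```text
top blue [(np.int32(32), array([0.6207, 0.0397, 0.058 ]), array([0.065, 0.006]), -3.092), (np.int32(425), array([0.3185, 0.3506, 0.058 ]), array([0.088, 0.058]), 2.874)]
orange.058 [(np.int32(100), array([0.6097, 0.2402, 0.058 ]), array([0.101, 0.013]), -3.139)]
orange.028 [(np.int32(100), array([0.6152, 0.244 , 0.028 ]), array([0.103, 0.013]), -3.139)]
red fin [] [(np.int32(12), array([ 0.5842, -0.3974,  0.006 ]), array([0.022, 0.006]), 3.129), (np.int32(8), array([0.4466, 0.1   , 0.006 ]), array([0.02 , 0.005]), -3.03), (np.int32(7), array([ 0.448 , -0.1361,  0.006 ]), array([0.021, 0.005]), 2.923), (np.int32(10), array([ 0.4481, -0.4027,  0.006 ]), array([0.027, 0.005]), 2.978), (np.int32(22), array([0.415 , 0.3199, 0.006 ]), array([0.017, 0.015]), 0.851)]
red ball []
yellow [(np.int32(80), array([0.6108, 0.1785, 0.029 ]), array([0.04 , 0.037]), 1.184)]
gray [(np.int32(85), array([ 0.5846, -0.3604,  0.006 ]), array([0.058, 0.021]), 1.612), (np.int32(91), array([0.4479, 0.141 , 0.006 ]), array([0.057, 0.02 ]), 1.494), (np.int32(88), array([ 0.4548, -0.0995,  0.006 ]), array([0.056,
[... 1182 characters left out ...]
ay([0.028, 0.005]), 2.403)]
yellow [(np.int32(8), array([0.6126, 0.1851, 0.029 ]), array([0.027, 0.01 ]), 3.014)]
gray [(np.int32(50), array([0.4519, 0.1335, 0.006 ]), array([0.045, 0.019]), 1.475), (np.int32(50), array([0.4682, 0.0042, 0.006 ]), array([0.038, 0.019]), 2.154), (np.int32(85), array([ 0.4591, -0.1047,  0.006 ]), array([0.054, 0.02 ]), 1.359), (np.int32(146), array([ 0.4559, -0.3693,  0.006 ]), array([0.057, 0.021]), 1.467), (np.int32(170), array([ 0.588 , -0.3648,  0.006 ]), array([0.056, 0.021]), 1.598)]
board [(np.int32(3636), array([ 0.6299, -0.1215,  0.012 ]), array([0.227, 0.158]), 1.601)]
[ 19 119 174] [ 19 117 186] [ 15 146 161] [ 17  36 129] [ 16  67 130] [ 19  41 193]
```

```bash
cat >> h.py <<'E'
def down(psi): return (R.from_euler("z",psi)*R.from_euler("x",np.pi)).as_quat()
def st(tag=""):
    s=sensors.get_state(); print(tag,"t%.1f"%s["t"],s["tool_pos"].round(4),"F",s["contact_force"].round(1),"w%.3f"%s["width"],"g%.1f"%s["grip_force"]); return s
def go(p,psi):
    "high-level joint move, trying the half turn too"
    best=None
    for a in (psi,psi+np.pi,psi-np.pi):
        q=planner.inverse_kinematics(p,down(a))
        if q is None: continue
        d=np.abs(np.array(q)-sensors.get_state()["joint_pos"]).max()
        if best is None or d<best[0]: best=(d,a)
    ctrl.movep(p,down(best[1]))
E
python3 - <<'E'
from h import *
psi=.02; x,y=.623,.0385
ctrl.grip(.55,60); go([x,y,.16],psi); st()
ctrl.movel([x,y,.06],speed=.15); hit=ctrl.movel([x,y,.0395],speed=.05,f_stop=6); st(hit)
ctrl.grip(0,70); st("grip")
f=grab_frame("side"); save(f,"grip1",(200,100,420,270),3.4)
E
```

```text
t4.4 [0.6229 0.0404 0.1598] F [-0.3  0.2 -0.1] w0.551 g0.0
False t5.8 [0.6228 0.0385 0.0392] F [-0.2 -0.3 -0.1] w0.549 g0.0
grip t6.3 [0.6247 0.0386 0.0419] F [-1.2  0.7  7.6] w-0.001 g3.7
```

View pics/grip1.png

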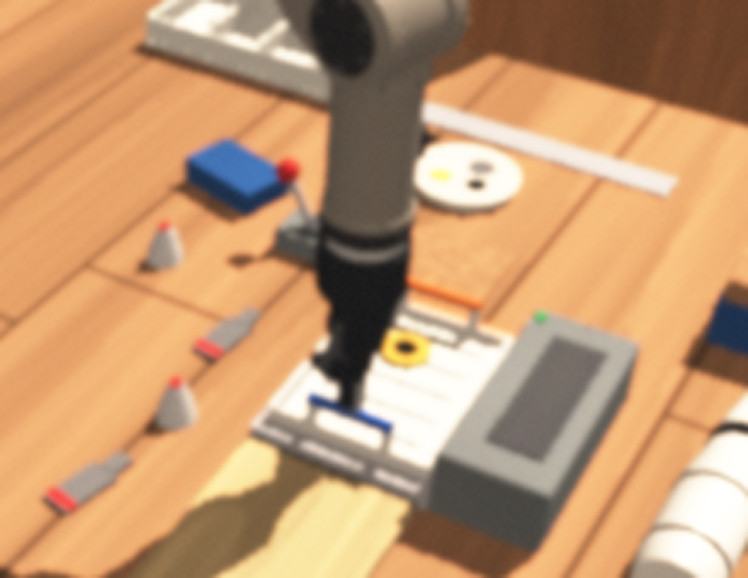

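```bash
python3 - <<'E'
from h import *
f0=load("side0.npz");f=grab_frame("side");W=cloud(f);W0=cloud(f0)
for v in range(208,230): print(v,[tuple((W[v,u]*1000).astype(int)) if np.isfinite(W[v,u,0]) else None for u in (296,300,303,306,312)], f["image"][v,303])
print([tuple((W0[v,303]*1000).astype(int)) for v in range(214,226)])
st()
E
```

```text
208 [(np.int64(630), np.int64(-22), np.int64(148)), (np.int64(639), np.int64(-17), np.int64(149)), (np.int64(626), np.int64(29), np.int64(110)), (np.int64(637), np.int64(26), np.int64(117)), (np.int64(604), np.int64(144), np.int64(20))] [24 23 23]
209 [(np.int64(631), np.int64(-25), np.int64(147)), (np.int64(639), np.int64(-17), np.int64(145)), (np.int64(639), np.int64(2), np.int64(132)), (np.int64(639), np.int64(23), np.int64(117)), (np.int64(607), np.int64(139), np.int64(20))] [27 25 26]
210 [(np.int64(627), np.int64(-15), np.int64(134)), (np.int64(640), np.int64(-18), np.int64(143)), (np.int64(638), np.int64(4), np.int64(126)), (np.int64(638), np.int64(24), np.int64(112)), (np.int64(610), np.int64(131), np.int64(23))] [25 25 26]
211 [(np.int64(620), np.int64(0), np.int64(117)), (np.int64(640), np.int64(-17), np.int64(138)), (np.int64(639), np.int64(3), np.int64(123)), (np.int64(640), np.int64(22), np.int64(110)), (np.int64(611), np.int64(130), np.int64(20))] [29 27 29]
212 [(np.int64(572), np.int64(100), np.int64(19)), (np.int64(637), np.int64(-11), np.int64(130)), (np.int64(639),
[... 4162 characters left out ...]
t64(639), np.int64(36), np.int64(32)), (np.int64(657), np.int64(38), np.int64(39))] [214 197 175]
[(np.int64(595), np.int64(101), np.int64(22)), (np.int64(596), np.int64(99), np.int64(19)), (np.int64(600), np.int64(92), np.int64(22)), (np.int64(599), np.int64(94), np.int64(17)), (np.int64(602), np.int64(89), np.int64(18)), (np.int64(624), np.int64(42), np.int64(59)), (np.int64(626), np.int64(38), np.int64(59)), (np.int64(627), np.int64(35), np.int64(57)), (np.int64(628), np.int64(35), np.int64(54)), (np.int64(614), np.int64(65), np.int64(21)), (np.int64(615), np.int64(65), np.int64(18)), (np.int64(617), np.int64(60), np.int64(19))]
 t6.4 [0.6247 0.0386 0.0419] F [-1.2  1.   6.9] w-0.003 g3.7
```

```bash
python3 - <<'E'
from h import *
ctrl.movel([.6247,.0386,.09]); 
ctrl.movel([.6247,-.08,.09],speed=.25)
ctrl.movel([.6247,-.08,.05],speed=.15)
st("pre"); h=ctrl.movel([.6247,-.08,.005],speed=.04,f_stop=3); st(h)
f=grab_frame("side"); save(f,"probe",(220,130,380,280),4)
E
```

```text
pre t7.9 [ 0.6244 -0.0781  0.0492] F [-0.  -0.9  0.2] w0.002 g0.0
False t9.2 [ 0.625  -0.0801  0.0054] F [ 0.1 -0.3  0.2] w0.001 g0.0
```

View pics/probe.png

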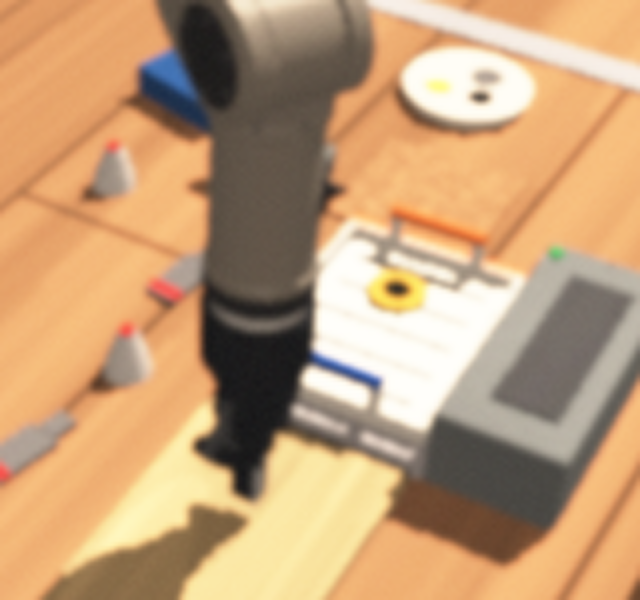

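```bash
python3 - <<'E'
from h import *
h=ctrl.movel([.6247,-.08,-.025],speed=.03,f_stop=3); st(h)
E
```

```text
True t9.8 [ 0.6247 -0.08   -0.01  ] F [-0.1  0.2  6.2] w0.002 g2.1
```

```bash
cat >> h.py <<'E'
DZ=.0215   # real shut fingertip is this much above the reported TCP (probed on the board)
E
python3 - <<'E'
from h import *
x,y=.6235,.040
ctrl.movel([.6247,-.08,.06]); ctrl.grip(.55,70)
ctrl.movel([x,y,.075],speed=.2); 
h=ctrl.movel([x,y,.042-DZ],speed=.08,f_stop=6); st(h)
ctrl.grip(0,70); st("grip")
E
```

```text
False t12.6 [0.6239 0.0399 0.0208] F [ 0.1 -0.1  0.9] w0.551 g0.0
grip t13.0 [0.624  0.0399 0.0213] F [-1.3  0.4  3.9] w0.111 g68.2
```

```bash
python3 - <<'E'
from h import *
z=.0213
ctrl.movel([.624,.0399,z+.002],speed=.05)
for x,y,dz in((.6255,-.06,.002),(.6265,-.13,-.002),(.627,-.18,-.005),(.6275,-.207,-.006)):
    ctrl.movel([x,y,z+dz],speed=.08); st()
ctrl.sleep(.3); st()
for c in("top","side"):
    f=grab_frame(c); save(f,c+"1",(200,100,400,220) if c=="top" else (200,170,400,320),4); np.savez(c+"1.npz",**f)
E
```

```text
t14.6 [ 0.6257 -0.0595  0.0233] F [ 0.2 -0.8 -1.7] w0.110 g68.2
 t15.7 [ 0.6267 -0.1309  0.0195] F [-0.  -1.7 -1.1] w0.116 g68.4
 t16.4 [ 0.6268 -0.1809  0.0162] F [ 0.4  0.2 -1.3] w0.115 g50.7
 t16.9 [ 0.627  -0.2091  0.0154] F [ 0.3 -0.3 -1. ] w0.109 g68.2
 t17.2 [ 0.6276 -0.2069  0.0154] F [-0.1 -1.3 -1. ] w0.110 g68.3
```

View pics/side1.png

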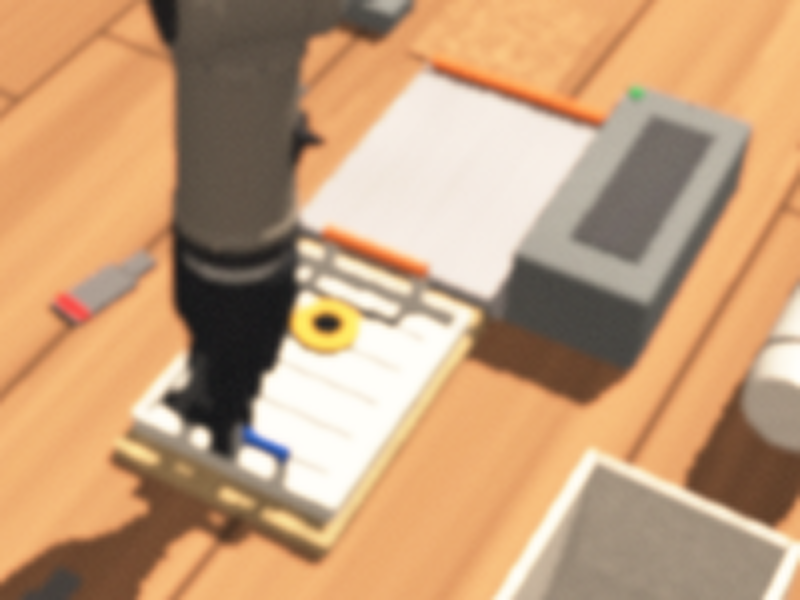

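```bash
cat >> h.py <<'E'
def look(tag):
    B=(.35,.8,-.5,.5); r={}
    for c in("top","side"):
        f=grab_frame(c); np.savez(f"{c}_{tag}.npz",**f); print(c)
        print(" blue",blobs(f,(105,130,60),(130,255,255),.052,(.5,.8,-.3,.15),5)); print(" orange",blobs(f,(5,190,150),(16,255,255),.052,(.5,.8,-.05,.3)))
        print(" yel",blobs(f,(20,150,110),(33,255,255),.020,(.45,.8,-.3,.45),20))
        for b in blobs(f,(0,0,60),(180,50,170),.006,B,20): print("  gray",b) if .045<b[2][0]<.065 and b[2][1]<.03 else 0
        print(" red",blobs(f,(0,150,80),(5,255,255),.006,B,5))
E
python3 - <<'E'
from h import *
ctrl.grip(.5); ctrl.movel([.6275,-.207,.09],speed=.2); go([.45,.25,.22],np.pi/2); st(); look("2")
f=load("side_2.npz"); save(f,"side2",(130,120,400,350),2.6)
E
```

```text
t20.1 [0.4509 0.2484 0.2197] F [-0.5 -0.8 -0.9] w0.496 g0.0
top
 blue [(np.int32(18), array([ 0.6255, -0.2067,  0.052 ]), array([0.065, 0.   ]), -3.138)]
 orange [(np.int32(68), array([0.6004, 0.2432, 0.052 ]), array([0.127, 0.006]), -3.11), (np.int32(20), array([ 0.6237, -0.0119,  0.052 ]), array([0.072, 0.   ]), -3.122)]
 yel [(np.int32(94), array([ 0.6166, -0.0658,  0.02  ]), array([0.042, 0.039]), 1.531)]
  gray (np.int32(85), array([ 0.5845, -0.3607,  0.006 ]), array([0.056, 0.022]), 1.626)
  gray (np.int32(92), array([0.448, 0.141, 0.006]), array([0.057, 0.021]), 1.495)
  gray (np.int32(89), array([ 0.4549, -0.0993,  0.006 ]), array([0.056, 0.021]), 1.347)
  gray (np.int32(74), array([ 0.4524, -0.3646,  0.006 ]), array([0.053, 0.019]), 1.488)
 red [(np.int32(14), array([ 0.5861, -0.3975,  0.006 ]), array([0.026, 0.006]), 3.13), (np.int32(20), array([0.445 , 0.1008, 0.006 ]), array([0.025, 0.009]), 3.085), (np.int32(18), array([ 0.4478, -0.1369,  0.006 ]), array([0.024, 0.009]), 2.918), (np.int32(19), array([ 0.4489, -0.4017,  0.006 ]), array([0.026, 0.009]), 3.027)]
side
 blue 
[... 232 characters left out ...]
6 ]), array([0.048, 0.017]), 1.494)
  gray (np.int32(73), array([ 0.4602, -0.105 ,  0.006 ]), array([0.051, 0.018]), 1.409)
  gray (np.int32(136), array([ 0.4564, -0.369 ,  0.006 ]), array([0.055, 0.02 ]), 1.475)
 red [(np.int32(23), array([0.3547, 0.4123, 0.006 ]), array([0.036, 0.016]), 2.286), (np.int32(17), array([0.4471, 0.0975, 0.006 ]), array([0.028, 0.009]), 2.945), (np.int32(8), array([0.446 , 0.0392, 0.006 ]), array([0.011, 0.01 ]), 1.605), (np.int32(24), array([ 0.4506, -0.1406,  0.006 ]), array([0.028, 0.009]), 2.92), (np.int32(36), array([ 0.4513, -0.4052,  0.006 ]), array([0.028, 0.009]), 2.993), (np.int32(44), array([ 0.5887, -0.4003,  0.006 ]), array([0.029, 0.01 ]), -3.129)]
```

View pics/side2.png

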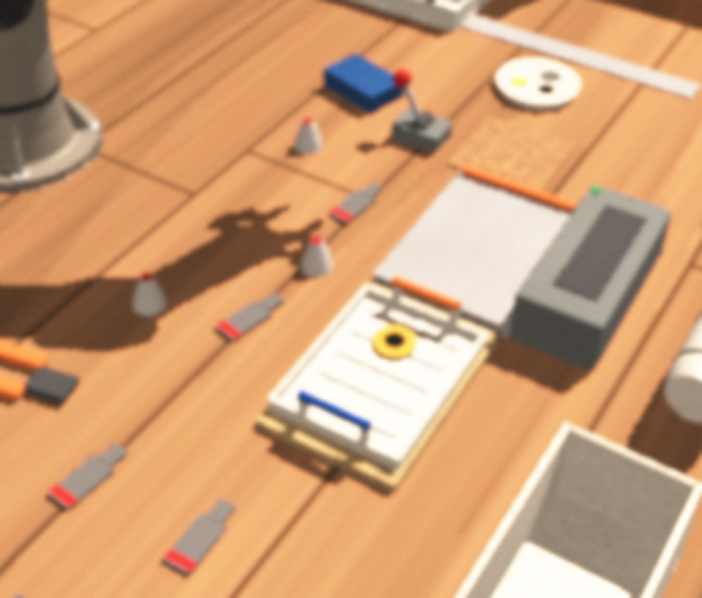

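```bash
cat >> h.py <<'E'
def pick(x,y,psi,opening,ztop,back,force=40):
    "descend open fingers to touch the surface at ztop, back off, close, lift"
    ctrl.grip(opening,force); go([x,y,ztop+.07],psi); ctrl.movel([x,y,ztop-DZ+.012],speed=.15)
    h=ctrl.movel([x,y,ztop-DZ-.015],speed=.03,f_stop=3); s=st(f"touch {h}"); p=s["tool_pos"]
    ctrl.movel([x,y,p[2]+back],speed=.03); ctrl.grip(0,force); s=st("held")
    ctrl.movel([x,y,ztop+.06],speed=.15); return p[2],st("up")
def place(x,y,psi,z,opening,up=.08):
    "z: expected reported TCP height at set-down; goes down till touch, lets go"
    go([x,y,z+.07],psi); s=st("over"); ctrl.movel([x,y,z+.012],speed=.15)
    h=ctrl.movel([x,y,z-.008],speed=.03,f_stop=2.5); st(f"down {h}")
    ctrl.grip(opening); ctrl.sleep(.1); ctrl.movel([x,y,z+up],speed=.15)
E
python3 - <<'E'
from h import *
f=load("top_2.npz"); hsv=cv2.cvtColor(f["image"],cv2.COLOR_RGB2HSV)
for c in("top_2","side_2"):
    f=load(c+".npz"); W=cloud(f); hsv=cv2.cvtColor(f["image"],cv2.COLOR_RGB2HSV)
    m=(hsv[...,1]<40)&(hsv[...,2]>150)&(W[...,1]>.025)&(W[...,1]<.24)&(W[...,0]>.45)&(W[...,0]<.78)&(W[...,2]<.03)
    v,u=np.nonzero(m); P=ray(f,np.c_[u,v],.018)[:,:2].astype(np.float32); print(c,len(P),cv2.minAreaRect(P),np.percentile(P,[1,50,99],axis=0).round(4).tolist())
z,s=pick(.6178,-.068,np.pi/2,.72,.017,.0035)
E
```

```text
top_2 2493 ((0.619831919670105, 0.13154536485671997), (0.15773695707321167, 0.21071036159992218), 1.4028815031051636) [[0.5407, 0.0272], [0.6173, 0.1298], [0.6954, 0.2329]]
side_2 2097 ((0.5780512094497681, 0.12245502322912216), (0.23656238615512848, 0.21132469177246094), 3.0892081260681152) [[0.5419, 0.0278], [0.6195, 0.1209], [0.6931, 0.2276]]
touch True t23.3 [ 0.6177 -0.068  -0.0104] F [-0.2  0.4  3.6] w0.721 g2.2
held t23.9 [ 0.618  -0.068  -0.0068] F [ 0.5 -0.8  2.5] w0.534 g41.0
up t24.6 [ 0.6169 -0.0676  0.076 ] F [-0.2  1.2 -0.6] w0.525 g40.9
```

```bash
python3 - <<'E'
from h import *
ctrl.movel([.617,-.068,.14],speed=.25)
go([.6,.15,.18],np.pi/2)
place(.565,.334,np.pi/2,-.0198,.7); st("done")
go([.45,.12,.2],np.pi/2); look("3")
f=load("side_3.npz"); print(recognise("side","disc0")[:2],recognise("side","mat")[:1])
save(f,"side3",(190,110,400,260),3.6)
E
```

```text
over t26.8 [0.5676 0.3306 0.0516] F [ 0.7 -0.6 -0.5] w0.531 g41.0
down True t27.8 [ 0.5656  0.3344 -0.0201] F [-0.  -1.1  3.3] w0.531 g41.5
done t28.9 [0.5642 0.3338 0.0594] F [-0.9  0.1 -0.4] w0.703 g0.0
top
 blue [(np.int32(17), array([ 0.6273, -0.2067,  0.052 ]), array([0.061, 0.   ]), -3.138)]
 orange [(np.int32(51), array([0.6159, 0.2438, 0.052 ]), array([0.098, 0.006]), -3.118), (np.int32(20), array([ 0.6237, -0.0119,  0.052 ]), array([0.072, 0.   ]), -3.122)]
 yel [(np.int32(129), array([0.5641, 0.3338, 0.02  ]), array([0.046, 0.043]), 1.523)]
  gray (np.int32(84), array([ 0.5846, -0.3608,  0.006 ]), array([0.056, 0.021]), 1.621)
  gray (np.int32(91), array([ 0.4549, -0.0988,  0.006 ]), array([0.057, 0.021]), 1.363)
  gray (np.int32(75), array([ 0.4526, -0.3639,  0.006 ]), array([0.056, 0.019]), 1.479)
 red [(np.int32(14), array([ 0.5861, -0.3975,  0.006 ]), array([0.026, 0.006]), 3.13), (np.int32(18), array([ 0.4478, -0.1369,  0.006 ]), array([0.024, 0.009]), 2.918), (np.int32(18), array([ 0.4484, -0.4019,  0.006 ]), array([0.026, 0.009]), 2.986), (np.int32(26), array([0.4151
[... 273 characters left out ...]
4586, -0.1038,  0.006 ]), array([0.056, 0.021]), 1.374)
  gray (np.int32(26), array([ 0.6022, -0.0308,  0.006 ]), array([0.059, 0.006]), 3.104)
  gray (np.int32(136), array([ 0.4564, -0.3693,  0.006 ]), array([0.055, 0.02 ]), 1.458)
 red [(np.int32(23), array([0.3547, 0.4123, 0.006 ]), array([0.036, 0.016]), 2.286), (np.int32(17), array([0.4471, 0.0975, 0.006 ]), array([0.028, 0.009]), 2.945), (np.int32(24), array([ 0.4506, -0.1406,  0.006 ]), array([0.028, 0.009]), 2.92), (np.int32(36), array([ 0.4513, -0.4052,  0.006 ]), array([0.028, 0.009]), 2.993), (np.int32(44), array([ 0.5887, -0.4003,  0.006 ]), array([0.029, 0.01 ]), -3.129)]
[] [{'rect': [0.5346, 0.474, 0.7613, 0.6805], 'p': 0.68}]
```

View pics/side3.png

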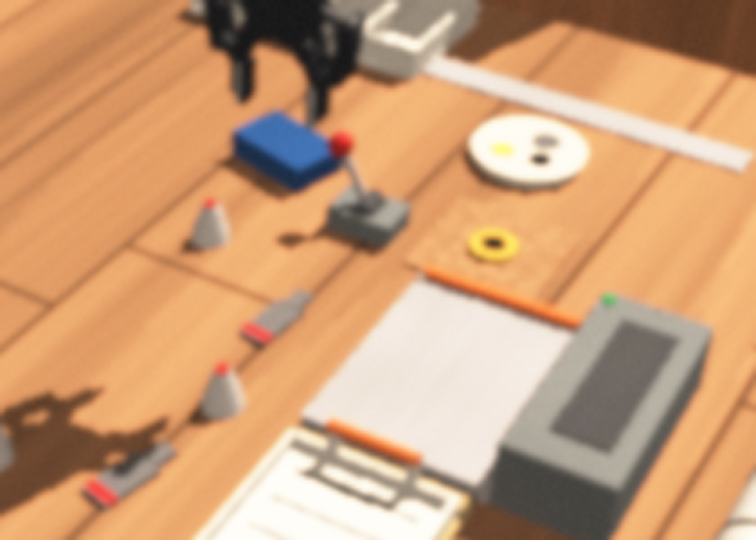

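```bash
cat >> h.py <<'E'
FIN={"A":((.446,.099),1.495),"B":((.449,-.1388),1.36),"C":((.450,-.4034),1.48),"D":((.587,-.399),1.61)}
SLOT={"A":(-.032,.036),"B":(-.032,-.056),"C":(.032,-.056),"D":(.032,.036)}
TC=np.array([.6257,-.110]); TY=.016
def see_fin(n):
    (x,y),a=FIN[n]; f=grab_frame("top"); box=(x-.07,x+.07,y-.07,y+.1)
    r=blobs(f,(0,150,80),(5,255,255),.006,box,8); g=[b for b in blobs(f,(0,0,60),(180,50,170),.006,box,50) if .045<b[2][0]<.066 and b[2][1]<.03]
    r=[b for b in r if b[2][0]>.019]
    if len(r)==1 and len(g)==1:
        d=g[0][1][:2]-r[0][1][:2]; a2=np.arctan2(d[1],d[0]); print(n,"seen",r[0][1],a2.round(3),"was",x,y,a,"len",np.linalg.norm(d).round(3))
        return r[0][1][:2]+[.0018,-.0018],a2 if abs(a2-a)>.15 else (a+a2)/2
    print(n,"not seen",r,g); return None
def fin(n):
    s=see_fin(n)
    if s is None: return False
    (x,y),a=s; p=np.array([x,y])+.028*np.array([np.cos(a),np.sin(a)])
    z,s=pick(*p,a,.5,0,.002)
    if s["width"]<.2: print("MISSED"); return False
    sl=TC+np.array([[np.cos(TY),-np.sin(TY)],[np.sin(TY),np.cos(TY)]])@SLOT[n]
    ctrl.movel([*p,.1],speed=.25)
    if sensors.get_state()["width"]<.2: print("DROPPED"); return False
    place(*sl,np.pi/2+TY,z+.002+.017,.43); st("placed"); return True
E
python3 - <<'E'
from h import *
print(fin("B")); go([.45,.25,.2],np.pi/2)
f=grab_frame("side"); save(f,"finB",(200,180,340,310),4); np.savez("finB.npz",**f)
E
```

```text
B seen [ 0.4478 -0.1369  0.006 ] 1.387 was 0.449 -0.1388 1.36 len 0.038
touch True t32.8 [ 0.4553 -0.1112 -0.0239] F [-0.4  0.3  5.4] w0.505 g2.5
held t33.3 [ 0.4551 -0.1113 -0.0219] F [0.1 0.4 1.3] w0.335 g39.5
up t34.0 [ 0.4544 -0.1107  0.0594] F [-0.4  0.  -0.9] w0.335 g39.4
over t35.0 [ 0.5926 -0.1665  0.0629] F [-0.6  0.4  0.1] w0.331 g39.5
down True t36.0 [ 0.5951 -0.1667 -0.0049] F [0.  0.  5.2] w0.334 g40.1
placed t37.0 [ 0.594  -0.166   0.0743] F [-0.1  0.8  0.2] w0.430 g0.0
True
```

View pics/finB.png

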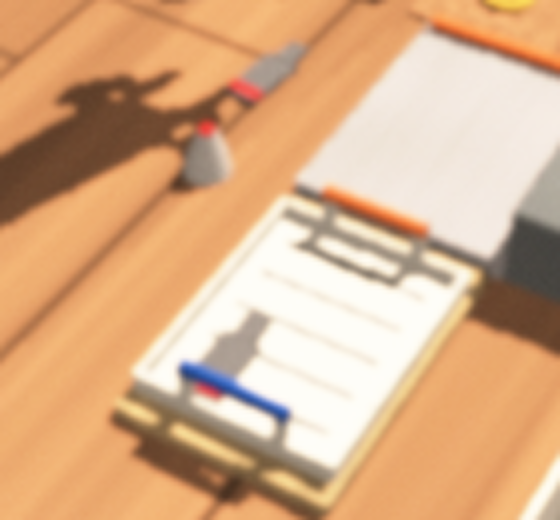

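```bash
python3 - <<'E'
from h import *
for n in "ADC":
    ok=fin(n); print(n,ok)
    if not ok: break
go([.45,.25,.2],np.pi/2)
f=grab_frame("side"); save(f,"fins",(140,180,340,330),4); np.savez("fins.npz",**f)
E
```

```text
A seen [0.4445 0.1007 0.006 ] 1.487 was 0.446 0.099 1.495 len 0.04
touch True t41.0 [ 0.4487  0.1269 -0.024 ] F [ 0.  -1.   5.4] w0.500 g2.6
held t41.6 [ 0.4486  0.1268 -0.022 ] F [-0.6  0.   1.1] w0.332 g39.5
up t42.3 [0.4477 0.127  0.0594] F [-0.   1.2 -1.3] w0.332 g39.4
over t43.5 [ 0.5923 -0.0724  0.0639] F [-0.1  0.6 -0.3] w0.325 g39.5
down True t44.6 [ 0.5937 -0.0746 -0.0049] F [-0.6  0.   5.4] w0.338 g40.1
placed t45.6 [ 0.5925 -0.0741  0.0743] F [-0.8 -0.6 -1.2] w0.423 g0.0
A True
D seen [ 0.5861 -0.3975  0.006 ] 1.612 was 0.587 -0.399 1.61 len 0.037
touch True t48.3 [ 0.5869 -0.3714 -0.0238] F [-0.9  0.4  3.8] w0.500 g2.2
held t48.8 [ 0.5866 -0.3712 -0.022 ] F [ 0.5 -0.1  1. ] w0.331 g40.2
up t49.5 [ 0.5863 -0.3707  0.0591] F [ 0.4  1.  -1.7] w0.334 g40.0
over t51.0 [ 0.6565 -0.0767  0.0653] F [-0.4 -0.8 -0.5] w0.334 g40.0
down True t52.0 [ 0.6578 -0.0735 -0.0051] F [-0.5  0.8  4.3] w0.332 g40.5
placed t53.0 [ 0.6563 -0.0731  0.0742] F [-0.1  0.8 -0.8] w0.428 g0.0
D True
C seen [ 0.4479 -0.4021  0.006 ] 1.444 was 0.45 -0.4034 1.48 len 0.039
touch True t55.9 [ 0.4529 -0.3761 -0.0239] F [0.2 0.2 5.2] w0.497 g2.2
held t56.5 [ 0.4527 -0.376  -0.022 ] F [ 0.2 -0.4  0.9] w0.335 g39.5
up t57.1 [ 0.4524 -0.3753  0.0593] F [ 0.5  0.6 -0.3] w0.332 g39.5
over t58.6 [ 0.6569 -0.1692  0.0655] F [ 0.1 -0.6  0.3] w0.333 g39.5
down True t59.3 [ 0.6595 -0.1671  0.0111] F [-0.8  1.1  4.9] w0.334 g48.5
placed t60.3 [ 0.6583 -0.1651  0.0746] F [-1.   0.3 -0.4] w0.432 g0.0
C True
```

View pics/fins.png

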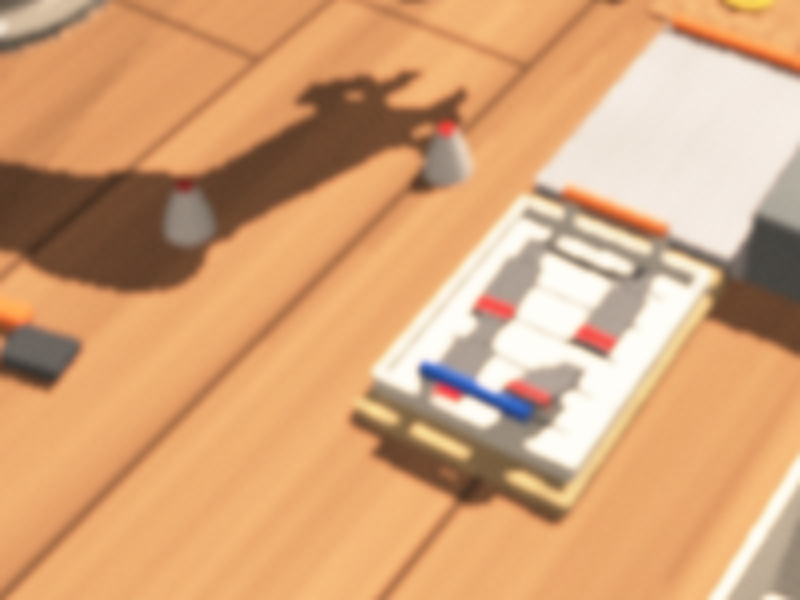

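```bash
python3 - <<'E'
from h import *
f=grab_frame("top"); np.savez("topf.npz",**f); save(f,"topf",(270,125,355,190),9)
g=load("fins.npz")
for c,F in(("top",f),("side",g)):
    W=cloud(F); 
    for z in(.02,.035): print(c,z,"red",blobs(F,(0,130,80),(6,255,255),z,(.54,.72,-.23,0),5),"gray",blobs(F,(0,0,50),(180,50,170),z,(.54,.72,-.22,0),20))
W=cloud(g)
for v in range(268,290,2): print(v,[(W[v,u]*1000).astype(int).tolist() for u in range(264,288,3)])
E
```

```text
top 0.02 red [(np.int32(14), array([ 0.6663, -0.1992,  0.02  ]), array([0.026, 0.006]), -3.14), (np.int32(19), array([ 0.6585, -0.0993,  0.02  ]), array([0.023, 0.01 ]), -3.133), (np.int32(14), array([ 0.5964, -0.1959,  0.02  ]), array([0.025, 0.006]), -3.137), (np.int32(20), array([ 0.587 , -0.1134,  0.02  ]), array([0.023, 0.011]), -2.987)] gray [(np.int32(358), array([ 0.6156, -0.0583,  0.02  ]), array([0.125, 0.076]), -3.043), (np.int32(157), array([ 0.6557, -0.1671,  0.02  ]), array([0.071, 0.039]), 1.124), (np.int32(133), array([ 0.5936, -0.1569,  0.02  ]), array([0.06, 0.03]), 1.684)]
top 0.035 red [(np.int32(14), array([ 0.663 , -0.1968,  0.035 ]), array([0.025, 0.006]), -3.14), (np.int32(19), array([ 0.6554, -0.0979,  0.035 ]), array([0.023, 0.01 ]), -3.133), (np.int32(14), array([ 0.5938, -0.1935,  0.035 ]), array([0.025, 0.006]), -3.137), (np.int32(20), array([ 0.5846, -0.1118,  0.035 ]), array([0.023, 0.011]), -2.987)] gray [(np.int32(358), array([ 0.6128, -0.0573,  0.035 ]), array([0.124, 0.075]), -3.043), (np.int32(157), array([ 0.6526, -0.165 ,  0.035 ]), array([0.071,
[... 2255 characters left out ...]
54, 14], [677, -152, 16]]
282 [[-9223372036854775808, -9223372036854775808, -9223372036854775808], [658, -212, 55], [665, -210, 57], [669, -201, 51], [661, -170, 16], [669, -168, 19], [675, -164, 19], [681, -158, 17]]
284 [[637, -190, 12], [646, -190, 18], [667, -212, 53], [658, -180, 16], [664, -175, 15], [672, -173, 18], [678, -169, 17], [684, -164, 16]]
286 [[647, -208, 29], [648, -194, 15], [664, -206, 38], [660, -185, 14], [668, -182, 16], [675, -179, 17], [680, -172, 15], [687, -170, 17]]
288 [[648, -209, 23], [656, -207, 25], [665, -208, 32], [666, -195, 20], [671, -188, 17], [678, -184, 17], [684, -179, 16], [690, -174, 15]]<stdin>:8: RuntimeWarning: invalid value encountered in cast
```

View pics/topf.png

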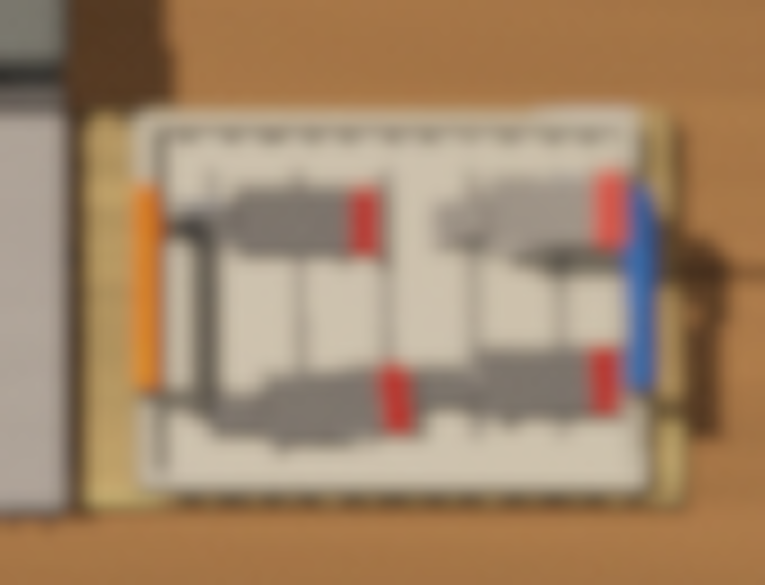

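```bash
python3 - <<'E'
from h import *
x,y,psi=.658,-.168,np.pi/2+.04
ctrl.grip(.5,25); go([x,y,.09],psi); s=st()
ctrl.movel([x,y,.045],speed=.1); h=ctrl.movel([x,y,.033-DZ],speed=.05,f_stop=4); st(h)
ctrl.grip(0,25); st("held")
ctrl.movel([x,y+.004,.033-DZ+.02],speed=.06); s=st("lift")
if s["width"]>.2:
    x,y=.659,-.163
    ctrl.movel([x,y,.03],speed=.06)
    h=ctrl.movel([x,y,-.004],speed=.03,f_stop=22); st(f"press {h}")
f=grab_frame("side"); np.savez("c1.npz",**f); save(f,"c1",(200,200,330,310),5)
E
```

```text
t64.1 [ 0.659  -0.1655  0.0903] F [-0.3 -0.1 -0.4] w0.503 g0.0
False t65.5 [ 0.6582 -0.1682  0.0117] F [-0.6  0.1  0.5] w0.501 g0.0
held t65.8 [ 0.6584 -0.1682  0.0121] F [-0.4  0.3  1.6] w0.343 g27.7
lift t66.3 [ 0.6583 -0.1639  0.0321] F [-0.3 -0.4 -1.2] w0.341 g27.6
press False t67.8 [ 0.6603 -0.1668 -0.0015] F [ 0.7 -3.7  7.9] w0.344 g29.2
```

View pics/c1.png

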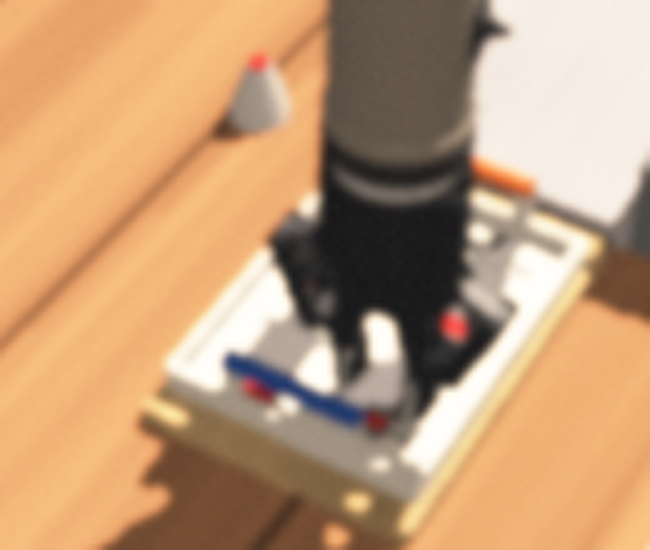

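```bash
python3 - <<'E'
from h import *
ctrl.grip(.45); ctrl.movel([.660,-.1665,.08],speed=.12); go([.45,.25,.2],np.pi/2)
f=grab_frame("top"); g=grab_frame("side"); np.savez("t4.npz",**f); np.savez("s4.npz",**g); st()
for c,F in(("top",f),("side",g)): print(c,"red",[(b[1][:2],b[2],b[3]) for b in blobs(F,(0,130,80),(6,255,255),.022,(.54,.72,-.23,0),4)])
W=cloud(g); m=(W[...,0]>.56)&(W[...,0]<.69)&(W[...,1]>-.19)&(W[...,1]<-.03); print(np.nanpercentile(W[m][:,2],[50,90,97,99,100]).round(4))
a=cv2.resize(f["image"][125:190,270:355,::-1],None,fx=9,fy=9,interpolation=2)[:300*2]; b=cv2.resize(g["image"][205:305,205:330,::-1],None,fx=6,fy=6,interpolation=2)
cv2.imwrite("pics/s4.png",b); cv2.imwrite("pics/t4.png",a)
E
```

```text
t70.8 [0.4507 0.2489 0.2   ] F [-0.3  0.1 -0.9] w0.450 g0.0
top red [(array([ 0.6581, -0.0991]), array([0.023, 0.01 ]), -3.133), (array([ 0.6614, -0.1936]), array([0.023, 0.01 ]), -3.082), (array([ 0.5961, -0.1955]), array([0.025, 0.006]), -3.137), (array([ 0.5867, -0.1132]), array([0.023, 0.011]), -2.987)]
side red [(array([ 0.5881, -0.1153]), array([0.023, 0.011]), -2.975), (array([ 0.6597, -0.1028]), array([0.022, 0.012]), -3.13), (array([ 0.6018, -0.1983]), array([0.015, 0.002]), 3.122), (array([ 0.67  , -0.1945]), array([0.009, 0.007]), 3.014)]
[0.0182 0.0235 0.025  0.026  0.0302]
```

View pics/s4.png

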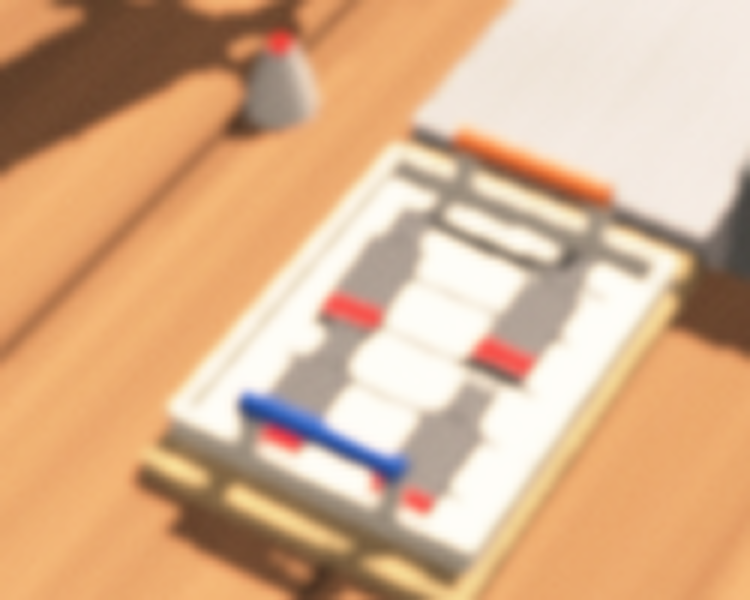

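```bash
python3 - <<'E'
from h import *
for n in("t4","s4"):
    f=load(n+".npz"); W=cloud(f); hsv=cv2.cvtColor(f["image"],cv2.COLOR_RGB2HSV)
    print(n)
    for nm,x0,x1,y0,y1 in(("A",.57,.605,-.12,-.05),("B",.58,.61,-.19,-.125),("C",.645,.675,-.19,-.12),("D",.645,.672,-.108,-.045)):
        m=(W[...,0]>x0)&(W[...,0]<x1)&(W[...,1]>y0)&(W[...,1]<y1)&((hsv[...,1]<45)&(hsv[...,2]<160)|((hsv[...,0]<7)&(hsv[...,1]>130)))
        P=W[m]; c,*_=np.linalg.lstsq(np.c_[P[:,:2]-P[:,:2].mean(0),np.ones(len(P))],P[:,2],rcond=None); print(nm,m.sum(),c.round(3))
    m=(W[...,0]>.615)&(W[...,0]<.635)&(W[...,1]>-.19)&(W[...,1]<-.05); P=W[m]; c,*_=np.linalg.lstsq(np.c_[P[:,:2]-P[:,:2].mean(0),np.ones(len(P))],P[:,2],rcond=None); print("floor",m.sum(),c.round(3))
E
```

```text
t4
A 121 [0.026 0.022 0.023]
B 119 [ 0.021 -0.012  0.023]
C 118 [ 0.071 -0.038  0.023]
D 98 [-0.112 -0.021  0.023]
floor 209 [ 0.075 -0.001  0.017]
s4
A 22 [ 0.012 -0.011  0.022]
B 0 [0. 0. 0.]
C 0 [0. 0. 0.]
D 25 [-0.037 -0.185  0.022]
floor 251 [-0.024  0.004  0.017]<stdin>:7: RuntimeWarning: Mean of empty slice.
  ret = um.true_divide(
```

View pics/t4.png

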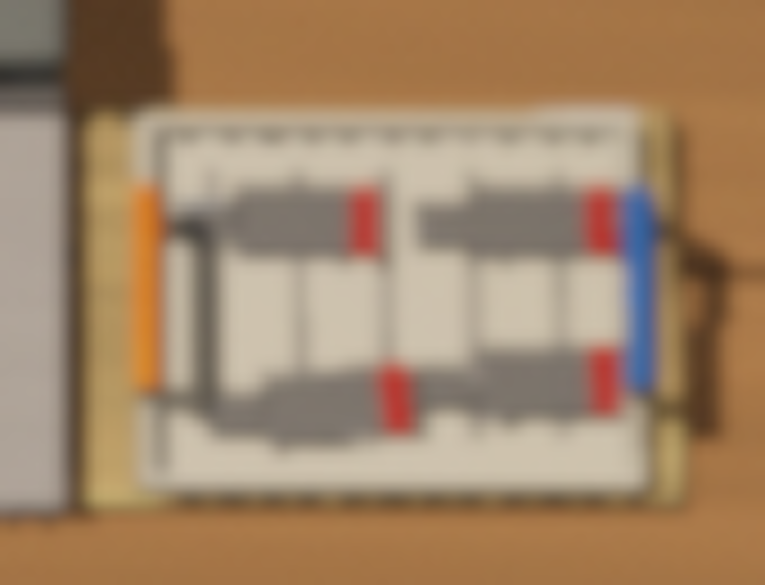

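```bash
python3 - <<'E'
from h import *
x,y,psi=.625,-.0135,.016
ctrl.grip(.5,70); go([x,y,.08],psi); h=ctrl.movel([x,y,.036-DZ],speed=.08,f_stop=6); st(h)
ctrl.grip(0,70); s=st("grip"); z=s["tool_pos"][2]
if .07<s["width"]<.2:
    ctrl.movel([x,y,z+.010],speed=.04); st("lift")
    for x,y,dz in((.624,.05,.010),(.6225,.12,.0125),(.6222,.14,.0105),(.622,.155,.0065),(.6208,.22,.0065)):
        ctrl.movel([x,y,z+dz],speed=.06); st()
    h=ctrl.movel([.6203,.25,z+.0062],speed=.03,f_stop=10); st(f"home {h}")
f=grab_frame("side"); np.savez("s5.npz",**f); save(f,"s5",(240,130,400,270),4)
E
```

```text
False t73.3 [ 0.6255 -0.0139  0.015 ] F [ 0.2 -0.5  0.7] w0.495 g0.0
grip t73.7 [ 0.6255 -0.0134  0.0153] F [-0.1  0.3  4.1] w0.111 g68.2
lift t74.1 [ 0.6247 -0.0131  0.025 ] F [ 0.2  0.4 -2.7] w0.108 g68.2
 t75.3 [0.6239 0.0492 0.0254] F [ 0.5 -0.8 -3.6] w0.112 g68.1
 t76.6 [0.6225 0.1191 0.0279] F [ 0.1  1.7 -3.2] w0.115 g68.2
 t77.1 [0.6223 0.1412 0.0258] F [ 0.6  0.1 -3.2] w0.109 g68.3
 t77.5 [0.622  0.1568 0.0218] F [-0.1  1.1 -1.1] w0.113 g68.5
 t78.8 [0.6208 0.2204 0.0219] F [ 0.5  0.7 -1.4] w0.107 g68.4
home True t79.5 [0.6205 0.2383 0.0213] F [-0.3 -0.8  3.8] w0.108 g69.7
```

View pics/s5.png

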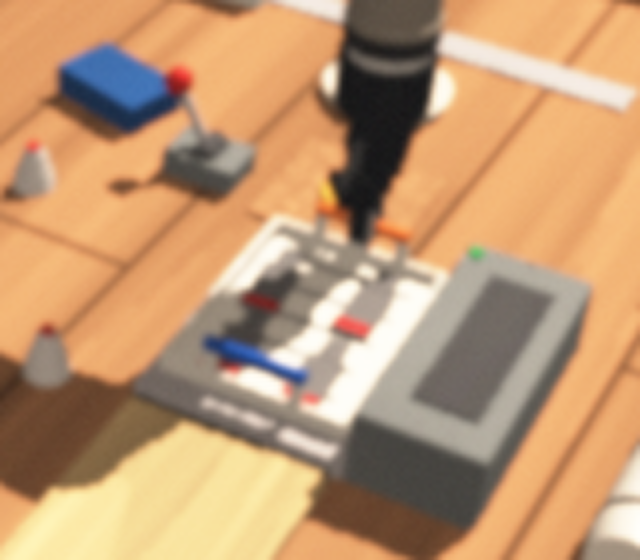

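```bash
cat >> h.py <<'E'
def rd(F,box): return [b for b in blobs(F,(0,130,70),(8,255,255),.08,box,6)]
def tri(ft,fs,bt,bs):
    "least-squares crossing of two camera rays through world points bt, bs (given at z=.08)"
    o=[];d=[]
    for F,b in((ft,bt),(fs,bs)):
        Rm=cv2.Rodrigues(np.array(F["rvec"],float))[0]; c=-Rm.T@np.array(F["tvec"]).reshape(3); v=b-c; o.append(c); d.append(v/np.linalg.norm(v))
    A=sum(np.eye(3)-np.outer(v,v) for v in d); B=sum((np.eye(3)-np.outer(v,v))@c for v,c in zip(d,o)); return np.linalg.solve(A,B)
def ball():
    ft,fs=grab_frame("top"),grab_frame("side"); bt,bs=rd(ft,(.33,.52,.25,.38)),rd(fs,(.33,.52,.24,.36)); print(bt,bs)
    return [tri(ft,fs,a[1],b[1]).round(4) for a in bt for b in bs]
E
python3 - <<'E'
from h import *
ctrl.grip(.45); st(); ctrl.movel([.6203,.238,.10],speed=.15); go([.5,.1,.25],0)
ctrl.sleep(.2)
for c in("top","side"):
    f=grab_frame(c); W=cloud(f); print(c,"blue",[b[1:] for b in blobs(f,(105,130,60),(130,255,255),.058,(.5,.8,-.1,.15),5)],"or",[b[1:] for b in blobs(f,(5,190,150),(16,255,255),.058,(.5,.8,.1,.3))])
    print(" yel",[b[:3] for b in blobs(f,(20,150,110),(33,255,255),.01,(.45,.8,0,.45),20)]," red",[(b[1][:2],b[3]) for b in blobs(f,(0,130,70),(6,255,255),.028,(.54,.7,0,.25),4)])
    m=(W[...,0]>.56)&(W[...,0]<.69)&(W[...,1]>.055)&(W[...,1]<.215); print(" z",np.nanpercentile(W[m][:,2],[10,50,90,99,100]).round(4))
print("ball",ball())
E
```

```text
t80.0 [0.6191 0.2374 0.0196] F [ 0.5 -0.5 -0.3] w0.448 g0.0
top blue [(array([0.6232, 0.0441, 0.058 ]), array([0.068, 0.004]), -3.105)] or [(array([0.6154, 0.2413, 0.058 ]), array([0.073, 0.01 ]), -3.123)]
 yel [(np.int32(129), array([0.5656, 0.3357, 0.01  ]), array([0.046, 0.044]))]  red [(array([0.6547, 0.0625]), 3.032), (array([0.5909, 0.0575]), -2.961)]
 z [0.0189 0.024  0.0299 0.0348 0.0376]
side blue [(array([0.6231, 0.0419, 0.058 ]), array([0.07 , 0.007]), -3.13)] or [(array([0.6002, 0.2353, 0.058 ]), array([0.026, 0.005]), -3.076)]
 yel [(np.int32(64), array([0.5682, 0.3278, 0.01  ]), array([0.046, 0.041]))]  red [(array([0.5842, 0.136 ]), -3.063), (array([0.6552, 0.1475]), -3.084)]
 z [0.0185 0.0222 0.0274 0.0298 0.0317]
[(np.int32(35), array([0.4111, 0.3075, 0.08  ]), array([0.021, 0.019]), -2.512)] [(np.int32(29), array([0.4094, 0.3103, 0.08  ]), array([0.038, 0.017]), 2.243)]
ball [array([0.411 , 0.3071, 0.0822])]
```

```bash
python3 - <<'E'
from h import *
ctrl.grip(0,40); go([.368,.307,.13],0); ctrl.movel([.368,.307,.07-DZ],speed=.15); st()
h=ctrl.movel([.411+.055,.307,.066-DZ],speed=.05,f_stop=12); st(h)
h2=ctrl.movel([.411+.058,.307,.066-DZ],speed=.03,f_stop=8); st(h2)
ctrl.movel([.43,.307,.066-DZ],speed=.1); ctrl.movel([.42,.307,.15],speed=.2); go([.42,.0,.25],0)
print(ball())
E
```

```text
t84.2 [0.3694 0.3068 0.0493] F [-0.4  0.7  0.7] w-0.004 g0.0
True t85.8 [0.4527 0.3067 0.0439] F [-1.3  0.1  1.7] w0.000 g0.7
True t86.0 [0.4522 0.3067 0.0431] F [-0.4  0.4  1.7] w-0.003 g1.0
[(np.int32(41), array([0.4787, 0.3094, 0.08  ]), array([0.022, 0.021]), 1.113)] [(np.int32(43), array([0.4762, 0.3105, 0.08  ]), array([0.04 , 0.021]), 1.958)]
[array([0.4779, 0.3087, 0.0817])]
```

```bash
python3 - <<'E'
from h import *
go([.4,-.25,.25],0)
f=grab_frame("top"); W=cloud(f); hsv=cv2.cvtColor(f["image"],cv2.COLOR_RGB2HSV)
print([(b[1][:2],b[2],b[3]) for b in blobs(f,(0,130,70),(6,255,255),.028,(.54,.7,0,.25),4)])
for nm,x0,x1,y0,y1 in(("A",.57,.605,.13,.2),("B",.58,.61,.06,.125),("C",.64,.672,.06,.125),("D",.64,.672,.145,.205)):
    m=(W[...,0]>x0)&(W[...,0]<x1)&(W[...,1]>y0)&(W[...,1]<y1)&((hsv[...,1]<45)&(hsv[...,2]<150)|((hsv[...,0]<7)&(hsv[...,1]>130)))
    P=W[m]; c,*_=np.linalg.lstsq(np.c_[P[:,:2]-P[:,:2].mean(0),np.ones(len(P))],P[:,2],rcond=None); print(nm,m.sum(),c.round(3))
print([b[:3] for b in blobs(f,(20,150,110),(33,255,255),.01,(.45,.8,0,.45),20)])
E
```

```text
[(array([0.6574, 0.0596]), array([0.025, 0.   ]), -3.116), (array([0.6528, 0.1527]), array([0.021, 0.01 ]), 3.105), (array([0.5898, 0.0568]), array([0.025, 0.005]), -3.004), (array([0.5807, 0.1394]), array([0.026, 0.009]), -3.027)]
A 89 [-0.041 -0.025  0.029]
B 90 [-0.097 -0.042  0.028]
C 110 [ 0.1   -0.037  0.029]
D 92 [-0.036  0.009  0.028]
[(np.int32(129), array([0.5658, 0.3358, 0.01  ]), array([0.046, 0.044]))]
```

All four fins lie flat in the tray, the disc is on the mat, the tray is home and the lever is on.

```bash
python3 - <<'E'
from h import *
print(ctrl.hand_in())
E
```

```text
the job is handed in; nothing more can be done
None
```

The job is handed in, verdict not shown: by the last camera checks the tray is home against the stop with all four fins flat in it (fins A and B sit end to end, nearly touching), the one disc present lies flat on the mat, and the lever is fully over to on; the bystanders' final positions were not measured.

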